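# Dot-punch the open stud hole of an arrow sign through the marking jig

### The arm

A 7-joint arm with a two-finger parallel gripper is mounted at the origin on the work surface. World frame = base frame: x ahead of the robot, y to its left, z up, the work surface at z = 0. Lengths are in m, angles in rad, forces in N, time in s.
With the tool pointing down it reaches from about 0.425 to 1.025 m from the base axis. Payload 9.4 kg.
Tool frame: the origin (TCP) lies at the very end of the fingers, on their centre line; the grasp point (between the pads) lies 19 mm behind it (env.grip_depth is the distance from the TCP to the grasp point, in m); z points along the fingers, y is the line along which they close (so a half turn about z gives the same grasp; the last joint's range is limited). The gripper opens to 85 mm and grips with 20 to 120 N. Pads are 22 mm wide; open, the fingers measure 114 mm over their backs; the gripper's body (76 mm by 85 mm) begins 54 mm behind the grasp point. The pads swing forward as they close: fully open they stand 13 mm farther back than shut.
Start: joints at [-1.226, 0.599, -0.003, 1.599, 0.002, 0.943, -0.08], TCP at [0.297, 0.661, 0.231] pointing down, gripper open.
Joint ranges: [-2.57, 2.57], [-0.35, 1.97], [-1.29, 1.29], [0.11, 2.56], [-1.05, 4.19], [0.11, 1.86], [-2.63, 2.63]. Speed limits (rad/s): [2.22, 2.22, 3.01, 3.01, 3.14, 3.14, 3.14].

### API

Orientations are given as a unit quaternion [w, x, y, z].
In Python, from cell import env, optics gives the robot as it stands.
- The arm moves only by the tool servo_tool, never from a script. Its argument "motion" is a list that holds one entry, the list of rows, each a list of 5 numbers: the shift along the tool's x, y, z in cm, then the turn about the tool's z in rad, then the opening, from -1 (shut) to 1 (fully open). In form: [[[tx, ty, tz, spin, jaw], ...]]. A call has 1 to 20 rows; each row is the pose to reach, as a shift and turn from the pose commanded when the call began, along the tool's axes at that moment; what a row does not reach only later rows make up. A row lasts 1/10 s, in which the tool goes at most 50 mm and 8.59 degrees, less where a joint would pass 70% of its speed; a pose out of reach is approached as far as the arm can. A call with a gripper value outside its range is refused whole. The fingers move at their own pace and stop on an object; "force" is the grip in N (left out, the last holds). Time passes only in rows, so rows that repeat a pose let the fingers close. It gives the time, the measured TCP pose, the force, the opening and the grip force at its end, in the units of the state.
- env.get_obs(): the state, without advancing time (a new reading comes with each control period).
- optics.grab_frame(name): name is "scene" or "top"; returns a dict with "color" (420x560x3 uint8, red, green, blue), "K" (3x3 intrinsics, pixels), "pose" (4x4, takes a point from camera to world coordinates). Camera axes: x right, y down, z forward; pixel columns grow to the right and rows downward; lengths in m; the calibration is good to about 2 mm. A picture is of the moment at which its call begins. There is no depth.
- env.job_done(): hands the job in; it is judged then, once.
The state is a dict: "clock": time; "joint_positions": joint angles; "qd": joint speeds; "tau": joint torques, N m; "ee_pos": TCP position; "orientation": TCP orientation; "wrist_force": force on the tool from outside, world axes, zero at the start; "wrist_torque": the same for the moment, N m; "opening": finger opening in m; "gripper_force": force on a finger pad.
Only numpy, scipy, OpenCV 4.12 (cv2) and the standard library are available. Lean on these libraries where they do the work, as an engineer would, in place of code of your own. Each camera call takes 0.05 s, during which the arm holds its last target. There are 200 camera calls.

### The job

Take the spring punch out of the tool block, put its nose down through the open bush of the marking jig (the other bush has the locating pin in it) and dot the sign underneath: press squarely and steadily until the point is pushed well in, about 6 mm of its 7 mm stroke, and keep it there for a good second. Do not press harder than about 20 N, and do not lean or drag the punch while its point is on the sign. Then lift it straight out and hang the punch back upright in its hole in the block, without disturbing the things lying around.

Things in the scene. Friction and masses are not known exactly. Their poses are not given: they have to be found in the camera images.
- punch: Loose steel marking punch, 122 mm, 0.135 kg, hanging upright in the block. Origin: centre of its round collar's underside, which rests on the block's top; z towards its cap. Collar 24 mm across, z 0 to 6 mm; round grip 16 mm across, z 6 to 66 mm (grasp it just above the collar); cap 20 mm across to z 72 mm; nose sleeve 10 mm across down to z -36 mm; the sprung point ends at z -50 mm.
- plunger (a joint): How far the punch's point is pushed into its nose, m: 0 out, 0.007 at its hard stop. Its spring gives about 4 N at the start and 2 N more for every mm: about 16 N at 6 mm, 18 N at 7 mm. It springs out again when unloaded.
- point (a point): The tip of the punch's point (5 mm rod, rounded tip), 50 mm below the collar's underside when out; it moves with the plunger.
- jig: Marking jig fixed on the bench: board 180 (x) by 264 (y) by 14 mm, over it along y a 34 mm wide bridge bar, z 40 to 52 mm, with bushes at y -55 mm (open) and +55 mm (pinned; pin head to 74 mm). Under it the arrow-shaped sign, plywood back up. Its thickness differs: its top is 4 to 17 mm below the bar's underside, to be found by feel. Nothing here gives. Origin: centre of the underside.
- bush (a point): Centre of the mouth of the open bush, 56 mm above the bench. The flange ring is 25 mm outside; the bore is 13 mm with a small lead-in, 16 mm long down to the bridge's underside, upright.
- block: Wooden tool block fixed on the bench, 60 (x) by 140 (y) by 62 mm high. Origin: centre of its underside. Two drill bits stand in small holes at y = +46 mm and reach 83 mm above the bench.
- hole (a point): Centre of the mouth of the punch's hole in the block's top (62 mm above the bench, at y = -35 mm of the block): 15 mm diameter, 55 mm deep, upright.
- tape: Yellow and black tape measure, 62 by 36 by 60 mm, bystander. Origin: centre of its underside.
- can: Yellow tin can, 87 mm diameter, 98 mm high, bystander. Origin: centre of its underside.
- driver: Screwdriver lying on the bench, bystander.

How it is judged:
By the outcome, as a careful person would: the job done as asked, in the order asked, and still so for the second after the job is handed in, with the robot touching nothing.
It also fails if it takes over 61 s, if anything falls off the work surface, if the arm or the gripper's body presses on something with over 40 N, if the wrist force passes 120 N, or if a joint passes its speed limit or range.

## Working session

There is one attempt and no reset: what is moved stays moved. The work goes in short steps, Python scripts to look and compute and a tool call to move; the robot and the scene stay as the last step left them, time stands still between calls to the robot, and variables do not carry over. Pictures are saved under pics/ and viewed, at most 10 in all, crops included, and the job is handed in when it is done.

Besides the shell and the picture viewer there is one more tool, called after "Call:" as name([rows], argument=value, ...), one row to a line, values as JSON. servo_tool: Moves the arm, as the interface text tells. Its arguments: {"type":"object","properties":{"motion":{"type":"array","items":{"type":"array","items":{"type":"array","items":{"type":"number"}}}},"force":{"type":"number"}},"required":["motion"]}

```bash
mkdir -p pics; python3 - <<'E'
from cell import env, optics
import cv2,numpy as np
for n in("scene","top"):
    f=optics.grab_frame(n);cv2.imwrite(f"pics/{n}0.png",f["color"][:,:,::-1]);print(n,f["K"].round(1).tolist(),f["pose"].round(4).tolist())
o=env.get_obs();print({k:np.round(v,4).tolist() for k,v in o.items()},env.grip_depth)
E
```

```text
scene [[500.7, 0.0, 289.3], [0.0, 500.7, 206.4], [0.0, 0.0, 1.0]] [[0.7261, 0.5724, -0.3809, 0.9792], [0.6876, -0.6089, 0.3956, -0.3577], [-0.0055, -0.5491, -0.8357, 0.7539], [0.0, 0.0, 0.0, 1.0]]
top [[426.7, 0.0, 278.7], [0.0, 426.7, 211.7], [0.0, 0.0, 1.0]] [[0.0183, -0.9935, 0.1123, 0.5712], [-0.9998, -0.0178, 0.0057, -0.0181], [-0.0037, -0.1124, -0.9937, 0.8431], [0.0, 0.0, 0.0, 1.0]]
{'clock': 0.1, 'joint_positions': [-1.2257, 0.6001, -0.0025, 1.6, 0.0018, 0.9429, -0.0798], 'qd': [-0.0023, -0.0025, 0.0005, -0.0012, 0.0003, 0.0003, -0.0005], 'tau': [0.005, -77.7992, 1.5696, -25.8626, 0.0126, 0.0055, 0.0], 'ee_pos': [0.2966, 0.6611, 0.2305], 'orientation': [-0.0001, 0.2093, 0.9779, -0.0007], 'wrist_force': [-0.2826, 0.3927, -0.7535], 'wrist_torque': [-0.0122, 0.0382, 0.0232], 'gripper_force': 0.0, 'opening': 0.0853} 0.0187
```

View pics/scene0.png

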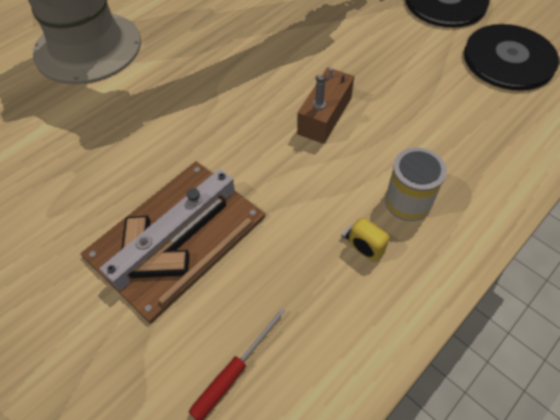

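View pics/top0.png

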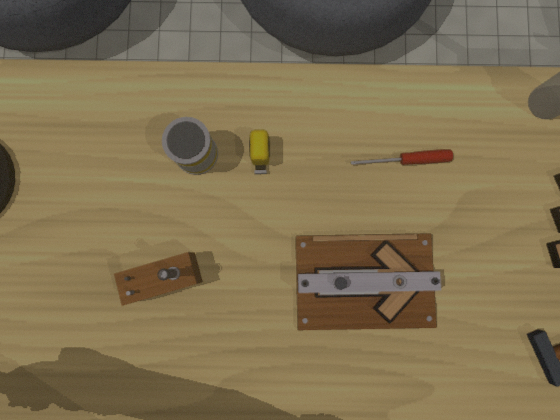

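The scene view shows the punch at about (320, 90) and the open bush at (144, 242). The top view shows the punch at about (168, 273) and the bush at (400, 282). I'll zoom in on these four spots.

```bash
python3 - <<'E'
import cv2,numpy as np
s=cv2.imread("pics/scene0.png");t=cv2.imread("pics/top0.png")
def c(im,x,y,w,h,k=8): return cv2.resize(im[y:y+h,x:x+w],(w*k,h*k),interpolation=cv2.INTER_CUBIC)
a=np.hstack([c(s,295,70,50,37),c(s,120,222,50,37)])
b=np.hstack([c(t,150,255,50,37),c(t,375,264,50,37)])
o=np.vstack([a,b])
for x in range(0,800,80):cv2.line(o,(x,0),(x,592),(0,255,0),1)
for y in list(range(0,296,80))+list(range(296,592,80)):cv2.line(o,(0,y),(800,y),(0,255,0),1)
cv2.imwrite("pics/crops.png",o)
E
```

```text
(no output)
```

View pics/crops.png

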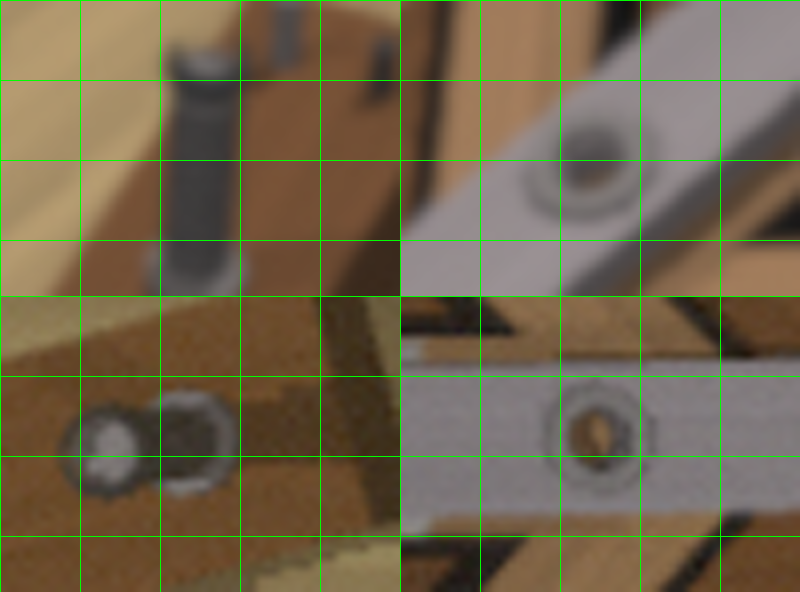

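```bash
cat >h.py <<'E'
from cell import env, optics
import cv2,numpy as np
from scipy.spatial.transform import Rotation as R
def ray(f,u,v):
    P=f["pose"];d=P[:3,:3]@np.linalg.solve(f["K"],[u,v,1.]);return P[:3,3],d
def onz(f,u,v,z):
    o,d=ray(f,u,v);return o+d*(z-o[2])/d[2]
def tri(*rs):
    A=0;b=0
    for o,d in rs:
        d=d/np.linalg.norm(d);M=np.eye(3)-np.outer(d,d);A=A+M;b=b+M@o
    return np.linalg.solve(A,b)
def proj(f,p):
    P=f["pose"];c=P[:3,:3].T@(np.array(p)-P[:3,3]);q=f["K"]@c;return q[:2]/q[2]
def pose():
    o=env.get_obs();q=o["orientation"];return o,np.array(o["ee_pos"]),R.from_quat([q[1],q[2],q[3],q[0]])
def delta(target):
    o,p,r=pose();return r.inv().apply(np.array(target)-p)*100
E
python3 - <<'E'
from h import *
t=optics.grab_frame("top");s=optics.grab_frame("scene")
print("cap top",onz(t,162.8,274.2,.134),"sc",onz(s,319.9,77.8,.134),tri(ray(t,162.8,274.2),ray(s,319.9,77.8)))
print("collar",onz(t,172.9,272.8,.068))
print("bush t",onz(t,399.4,281.2,.056),"s",onz(s,143.4,242.2,.056),tri(ray(t,399.4,281.2),ray(s,143.4,242.2)))
hsv=cv2.cvtColor(t["color"],cv2.COLOR_RGB2HSV)
print("block px",hsv[292,150],t["color"][292,150],t["color"][292,215])
for nm,box in(("block",(100,235,240,320)),):
    x0,y0,x1,y1=90,240,240,320
    c=t["color"][y0:y1,x0:x1].astype(int);m=(c[:,:,0]<125).astype(np.uint8)
    cs,_=cv2.findContours(m,0,2);k=max(cs,key=cv2.contourArea);r=cv2.minAreaRect(k);print(nm,r,cv2.boxPoints(r)+[x0,y0])
o,p,r=pose();print(p,r.as_matrix().round(3).tolist())
E
```

```text
cap top [0.54440474 0.17498275 0.134     ] sc [0.54797333 0.17211627 0.134     ] [0.54427669 0.17649225 0.12876768]
collar [0.54474102 0.17487552 0.068     ]
bush t [ 0.5367969  -0.23561353  0.056     ] s [ 0.538517   -0.23644895  0.056     ] [ 0.53679905 -0.23614969  0.05349701]
block px [ 15 151 105] [105  73  43] [137 118  79]
block ((77.59452819824219, 36.033912658691406), (36.695213317871094, 108.15120697021484), 73.7059555053711) [[110.54316711 273.5950737 ]
 [214.35041809 243.25142288]
 [224.64588928 278.47275162]
 [120.83863831 308.81640625]]
[0.29671487 0.66120132 0.2307467 ] [[-0.912, 0.409, -0.0], [0.409, 0.912, -0.001], [-0.0, -0.001, -1.0]]
```

Call:
servo_tool([
  [[-1,-0.8,0,0.02,1],[-3,-2.4,0,0.06,1],[-6,-4.8,0,0.12,1],[-9.5,-7.6,0,0.2,1],[-13,-10.4,0,0.28,1],[-16.5,-13.2,0,0.36,1],[-20,-16,0,0.44,1],[-23.5,-18.9,0,0.52,1],[-27,-21.7,0,0.6,1],[-30.5,-24.5,0,0.68,1],[-34,-27.3,0,0.75,1],[-37,-29.7,0,0.81,1],[-39.5,-31.7,0,0.86,1],[-41.3,-33.2,0,0.89,1],[-42.3,-34,0,0.91,1],[-42.6,-34.2,0,0.91,1],[-42.6,-34.2,0,0.91,1],[-42.6,-34.2,0,0.91,1],[-42.6,-34.2,0,0.91,1]],
], force=80)

```text
clock: 2.1
ee_pos: [0.5449, 0.1763, 0.2312]
orientation: [-0.0, 0.617, 0.787, 0.0]
wrist_force: [-0.7, 0.6, -0.4]
opening: 0.0856
gripper_force: 0.0
```

```bash
python3 - <<'E'
from h import *
o,p,r=pose();print(o["clock"],p,r.as_matrix().round(4).tolist(),o["joint_positions"],delta([.5455,.1742,.073]))
t=optics.grab_frame("top")["color"];s=optics.grab_frame("scene")["color"]
c=lambda im,x,y:cv2.resize(im[y:y+150,x:x+100],(400,600))
cv2.imwrite("pics/a1.png",np.hstack([c(s,270,20),c(t,120,200)])[:,:,::-1])
E
```

```text
2.1 [0.54493202 0.17633033 0.23121027] [[-0.2389, 0.971, -0.0003], [0.971, 0.2389, 0.0003], [0.0004, -0.0002, -1.0]] [-0.59906166  0.42562973  0.26286606  1.96581125 -0.15545137  0.7693644
 -0.00537262] [-2.26762158e-01  7.51571938e-03  1.58209359e+01]
```

View pics/a1.png

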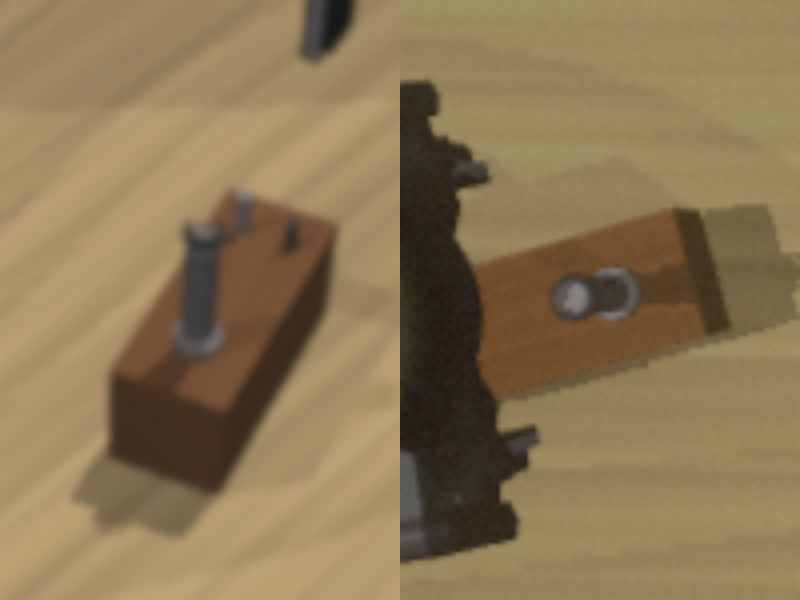

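The scene crop shows the punch still upright in the block. In the top crop the open fingers straddle it once their height is allowed for. I'll descend and grasp.

Call:
servo_tool([
  [[-0.1,0,1,0,1],[-0.2,0,3.5,0,1],[-0.2,0,6.5,0,1],[-0.2,0,9.5,0,1],[-0.2,0,12,0,1],[-0.2,0,14,0,1],[-0.2,0,15.2,0,1],[-0.2,0,15.8,0,1],[-0.2,0,16,0,1],[-0.2,0,16,0,1],[-0.2,0,16,0,-1],[-0.2,0,16,0,-1],[-0.2,0,16,0,-1],[-0.2,0,16,0,-1],[-0.2,0,16,0,-1],[-0.2,0,16,0,-1],[-0.2,0,16,0,-1],[-0.2,0,16,0,-1],[-0.2,0,16,0,-1],[-0.2,0,16,0,-1]],
], force=90)

```text
clock: 4.2
ee_pos: [0.5461, 0.173, 0.0717]
orientation: [0.0, 0.618, 0.786, 0.0]
wrist_force: [-1.6, -2.1, 5.1]
opening: 0.0139
gripper_force: 83.9
```

Call:
servo_tool([
  [[0,0,-0.3,0,-1],[0,0,-1,0,-1],[0,0,-2,0,-1],[0,0,-3.5,0,-1],[0,0,-5.5,0,-1],[0,0,-7.5,0,-1],[0,0,-9,0,-1],[0,0,-10,0,-1],[0,0,-10.5,0,-1],[0,0,-10.5,0,-1],[0,0,-10.5,0,-1]],
])

```text
clock: 5.3
ee_pos: [0.5456, 0.1731, 0.1759]
orientation: [-0.0, 0.618, 0.786, -0.0]
wrist_force: [0.5, -0.7, -1.3]
opening: 0.0138
gripper_force: 83.8
```

```bash
python3 - <<'E'
from h import *
o,p,r=pose();print(o["clock"],p,r.as_matrix().round(4).tolist(),o["wrist_force"],o["opening"])
T=optics.grab_frame("top");S=optics.grab_frame("scene");t=T["color"];s=S["color"]
print("proj collar under top/scene",proj(T,p-[0,0,.0095]),proj(S,p-[0,0,.0095]),"hole",proj(T,[.5447,.1749,.062]),proj(S,[.5447,.1749,.062]))
k=12/2
c=lambda im,x,y,w,h,k:cv2.resize(im[y:y+h,x:x+w],(w*k,h*k),interpolation=cv2.INTER_CUBIC)
cv2.imwrite("pics/a2.png",np.hstack([c(s,290,30,66,100,6),c(t,130,240,66,100,6)])[:,:,::-1])
E
```

```text
5.3 [0.54563425 0.17308063 0.17588338] [[-0.2369, 0.9715, -0.0006], [0.9715, 0.2369, -0.0002], [-0.0001, -0.0006, -1.0]] [ 0.50393751 -0.69334554 -1.32550173] 0.013839403802632466
proj collar under top/scene [158.40747046 274.11409056] [320.11086153  62.57772866] hole [173.7126572  272.72397026] [317.85792092 105.0913902 ]
```

View pics/a2.png

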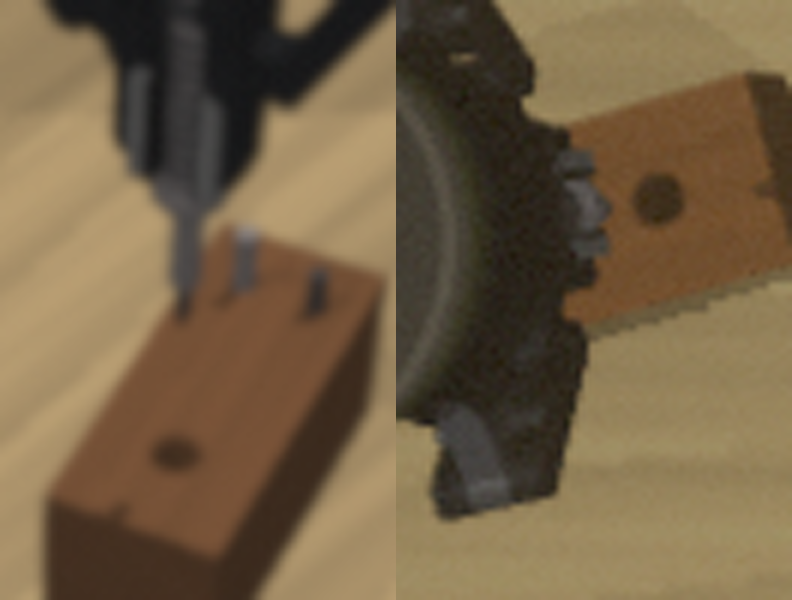

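The punch is held upright. Its collar is at scene px (320, 62), where I predicted it, and the empty hole is at top px (173, 273). Next I'll carry it over the bush.

Call:
servo_tool([
  [[-0.5,-0.1,0,0,-1],[-2,-0.5,0,0,-1],[-4.5,-1.2,0,0,-1],[-7.5,-2,0,0,-1],[-11,-2.9,0,0,-1],[-15,-4,0,0,-1],[-19,-5,0,0,-1],[-23,-6.1,0,0,-1],[-27,-7.2,0,0,-1],[-30.5,-8.1,0,0,-1],[-33.5,-8.9,0,0,-1],[-36,-9.5,0,0,-1],[-38,-10.1,0.5,0,-1],[-39.1,-10.4,1.5,0,-1],[-39.5,-10.5,2.7,0,-1],[-39.5,-10.5,3.6,0,-1],[-39.5,-10.5,4,0,-1],[-39.5,-10.5,4,0,-1],[-39.5,-10.5,4,0,-1]],
])

```text
clock: 7.3
ee_pos: [0.5377, -0.2347, 0.1363]
orientation: [-0.0, 0.617, 0.787, 0.0]
wrist_force: [-0.9, 1.2, -0.9]
opening: 0.014
gripper_force: 83.8
```

```bash
python3 - <<'E'
from h import *
o,p,r=pose();print(o["clock"],p,r.as_matrix().round(4).tolist(),o["wrist_force"],o["opening"])
T=optics.grab_frame("top");S=optics.grab_frame("scene");t=T["color"];s=S["color"]
for z in(.0035,.0095,.0455,.0595): print("proj -",z,proj(T,p-[0,0,z]),proj(S,p-[0,0,z]))
c=lambda im,x,y,w,h,k:cv2.resize(im[y:y+h,x:x+w],(w*k,h*k),interpolation=cv2.INTER_CUBIC)
o=np.hstack([c(s,120,190,50,74,8),c(t,378,244,50,74,8)])
for x in range(0,800,80):cv2.line(o,(x,0),(x,8),(0,255,0),1)
cv2.imwrite("pics/a3.png",o[:,:,::-1])
E
```

```text
7.3 [ 0.53773681 -0.23466119  0.13629867] [[-0.2381, 0.9713, -0.0001], [0.9713, 0.2381, 0.0003], [0.0003, -0.0, -1.0]] [-0.87623756  1.23475919 -0.88575089] 0.013958823115241586
proj - 0.0035 [411.77661309 282.91916925] [131.04024375 215.53750125]
proj - 0.0095 [410.66785452 282.72579453] [132.13342356 217.70205189]
proj - 0.0455 [404.3891841  281.63075345] [138.39387653 230.09806151]
proj - 0.0595 [402.10783982 281.23287213] [140.69851154 234.66135397]
```

View pics/a3.png

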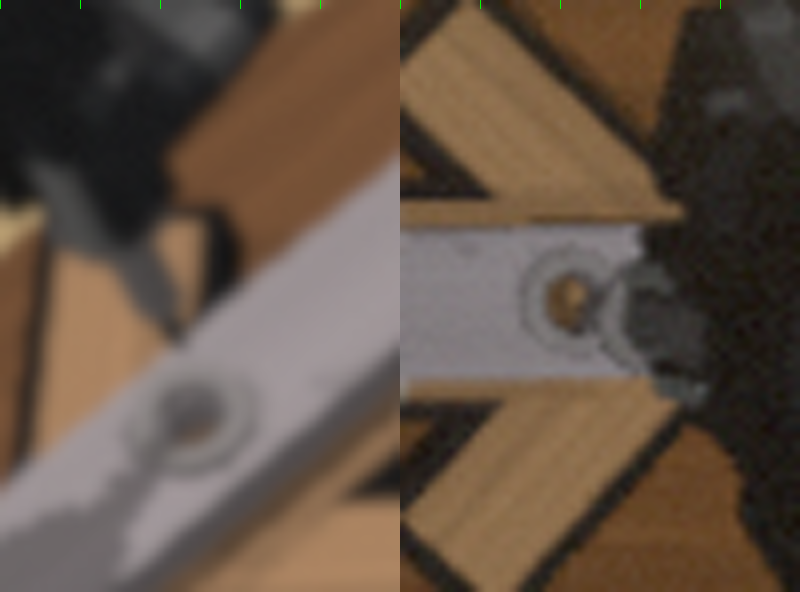

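In the scene crop the tip is at about px (141.8, 232.7) and the bush at (143.2, 241.5). In the top crop the bush is at (399.5, 281.3). The punch sits about 2 mm towards +y of the TCP, so I'll correct that and go down to just above the mouth.

Call:
servo_tool([
  [[-0.1,0,0.5,0,-1],[-0.2,0,1,0,-1],[-0.27,0,1.4,0,-1],[-0.27,0,1.6,0,-1],[-0.27,0,1.6,0,-1],[-0.27,0,1.6,0,-1],[-0.27,0,1.6,0,-1]],
])

```text
clock: 8.1
ee_pos: [0.5382, -0.2382, 0.1204]
orientation: [0.0, 0.618, 0.786, 0.0]
wrist_force: [-0.5, -0.2, -0.7]
opening: 0.0143
gripper_force: 83.8
```

```bash
python3 - <<'E'
from h import *
o,p,r=pose();print(o["clock"],p,o["wrist_force"])
T=optics.grab_frame("top");S=optics.grab_frame("scene");t=T["color"];s=S["color"]
print(proj(T,p-[0,0,.0595]),proj(S,p-[0,0,.0595]))
c=lambda im,x,y,w,h,k:cv2.resize(im[y:y+h,x:x+w],(w*k,h*k),interpolation=cv2.INTER_CUBIC)
o=np.hstack([c(s,125,212,40,50,10),c(t,383,254,40,50,10)])
o=cv2.convertScaleAbs(o,alpha=1.6,beta=0)
for x in range(0,800,50):cv2.line(o,(x,0),(x,8),(0,255,0),1)
for y in range(0,500,50):cv2.line(o,(0,y),(8,y),(0,255,0),1);cv2.line(o,(400,y),(408,y),(0,255,0),1)
cv2.imwrite("pics/a4.png",o[:,:,::-1])
E
```

```text
8.1 [ 0.53815405 -0.23822207  0.12042813] [-0.46938926 -0.1532439  -0.73411215]
[401.58826449 280.60274351] [141.58868565 241.25506454]
```

View pics/a4.png

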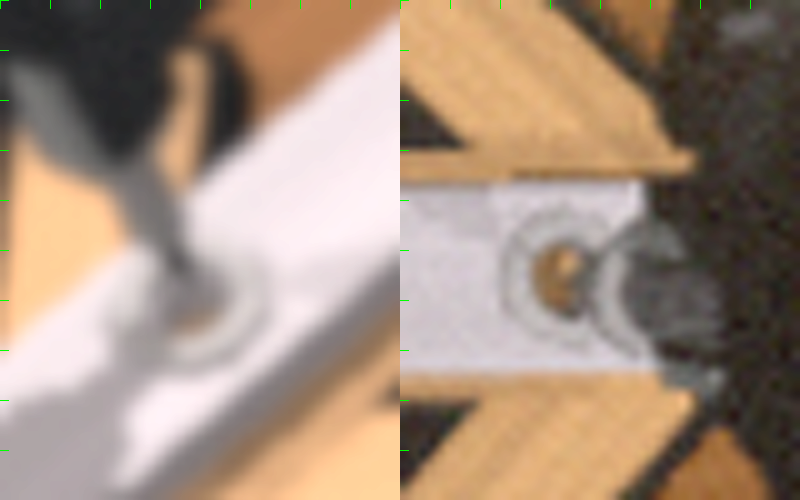

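```bash
python3 - <<'E'
from h import *
T=optics.grab_frame("top");S=optics.grab_frame("scene")
o,p,r=pose();print(p)
print("collar under T",onz(T,408.85,282.15,.111),"tip S",onz(S,142.8,239.6,.061))
print("bush T",onz(T,399.4,281.15,.056),"S",onz(S,143.4,242.,.056))
c=cv2.cvtColor(T["color"],6)
for y in range(274,293,2):print(y,c[y,388:416].tolist())
E
```

```text
[ 0.53817194 -0.2381738   0.12044172]
collar under T [ 0.53790558 -0.2363783   0.111     ] tip S [ 0.53717919 -0.23506135  0.061     ]
bush T [ 0.53688691 -0.23561473  0.056     ] S [ 0.53822356 -0.2362241   0.056     ]
274 [118, 119, 114, 119, 127, 127, 122, 127, 131, 124, 122, 114, 125, 128, 130, 131, 128, 128, 130, 78, 33, 29, 28, 33, 26, 27, 30, 32]
276 [119, 119, 117, 120, 118, 127, 121, 106, 109, 112, 109, 115, 118, 114, 113, 113, 126, 100, 77, 64, 56, 53, 32, 37, 32, 24, 28, 28]
278 [130, 128, 130, 128, 124, 113, 101, 107, 115, 98, 84, 75, 81, 90, 105, 93, 84, 84, 76, 68, 67, 71, 65, 42, 23, 27, 27, 18]
280 [130, 128, 127, 128, 120, 103, 112, 113, 80, 63, 66, 86, 82, 63, 56, 94, 104, 88, 56, 37, 33, 40, 42, 38, 35, 33, 24, 25]
282 [129, 128, 131, 129, 119, 109, 113, 115, 75, 64, 62, 52, 53, 64, 77, 101, 100, 63, 53, 57, 49, 49, 54, 50, 48, 47, 40, 28]
284 [126, 126, 127, 128, 128, 105, 111, 116, 108, 78, 64, 61, 64, 72, 79, 101, 104, 74, 56, 47, 53, 50, 55, 47, 49, 53, 47, 32]
286 [124, 124, 127, 125, 123, 123, 123, 113, 117, 120, 111, 106, 107, 112, 91, 98, 104, 101, 76, 48, 50, 63, 57, 59, 61, 58, 50, 34]
288 [124, 126, 123, 126, 127, 129, 124, 125, 124, 121, 118, 111, 109, 112, 123, 121, 102, 98, 102, 101, 63, 39, 36, 44, 36, 48, 43, 27]
290 [129, 130, 130, 128, 130, 128, 129, 127, 129, 127, 128, 130, 131, 131, 129, 131, 129, 126, 122, 125, 103, 71, 66, 54, 53, 39, 34, 28]
292 [90, 95, 94, 92, 88, 92, 95, 89, 92, 92, 90, 94, 90, 94, 95, 98, 101, 99, 101, 101, 97, 83, 78, 71, 68, 66, 67, 41]
```

Both cameras put the punch centred over the bush to about 1 mm, with opposite signs. I'll go down gently, past the point where the sleeve enters, and feel for side forces.

Call:
servo_tool([
  [[0,0,0.3,0,-1],[0,0,0.6,0,-1],[0,0,0.9,0,-1],[0,0,1.2,0,-1],[0,0,1.5,0,-1],[0,0,1.65,0,-1],[0,0,1.8,0,-1],[0,0,1.95,0,-1],[0,0,2.1,0,-1],[0,0,2.2,0,-1],[0,0,2.2,0,-1]],
])

```text
clock: 9.4
ee_pos: [0.538, -0.2381, 0.0982]
orientation: [-0.0, 0.618, 0.786, -0.0]
wrist_force: [0.9, 0.1, -1.8]
opening: 0.014
gripper_force: 83.8
```

Call:
servo_tool([
  [[0,0,0.1,0,-1],[0,0,0.2,0,-1],[0,0,0.3,0,-1],[0,0,0.3,0,-1]],
])

```text
clock: 9.8
ee_pos: [0.538, -0.2381, 0.0952]
orientation: [-0.0, 0.618, 0.786, -0.0]
wrist_force: [-0.6, -0.5, -1.0]
opening: 0.0139
gripper_force: 83.8
```

Call:
servo_tool([
  [[0,0,0.1,0,-1],[0,0,0.2,0,-1],[0,0,0.3,0,-1],[0,0,0.3,0,-1]],
])

```text
clock: 10.2
ee_pos: [0.538, -0.2381, 0.0921]
orientation: [-0.0, 0.618, 0.786, -0.0]
wrist_force: [-0.3, 0.1, -1.9]
opening: 0.0139
gripper_force: 83.8
```

Call:
servo_tool([
  [[0,0,0.1,0,-1],[0,0,0.2,0,-1],[0,0,0.2,0,-1]],
])

```text
clock: 10.5
ee_pos: [0.5382, -0.2383, 0.0905]
orientation: [0.0, 0.618, 0.786, 0.0]
wrist_force: [-1.1, 0.4, 4.3]
opening: 0.0138
gripper_force: 83.8
```

Call:
servo_tool([
  [[0,0,0.1,0,-1],[0,0,0.2,0,-1],[0,0,0.2,0,-1]],
])

```text
clock: 10.8
ee_pos: [0.5382, -0.2383, 0.0886]
orientation: [0.0, 0.618, 0.786, 0.0]
wrist_force: [-0.8, 0.4, 6.9]
opening: 0.0142
gripper_force: 83.9
```

Contact is at a TCP height of about 0.091 m, and the force follows the spring. I'll press on.

Call:
servo_tool([
  [[0,0,0.08,0,-1],[0,0,0.16,0,-1],[0,0,0.24,0,-1],[0,0,0.3,0,-1],[0,0,0.3,0,-1]],
])

```text
clock: 11.3
ee_pos: [0.5383, -0.2383, 0.086]
orientation: [0.0, 0.618, 0.786, 0.0]
wrist_force: [-1.4, 1.4, 12.0]
opening: 0.0142
gripper_force: 84.2
```

```bash
python3 - <<'E'
from h import *
for i in range(3):
    o,p,r=pose();print(o["clock"],p.round(4),np.round(o["wrist_force"],1),np.round(o["wrist_torque"],2));optics.grab_frame("top")
E
```

```text
11.3 [ 0.5383 -0.2383  0.086 ] [-1.4  1.4 12. ] [ 0.27  0.52 -0.01]
11.35 [ 0.5383 -0.2383  0.086 ] [-2.1  1.  11.8] [0.19 0.48 0.02]
11.4 [ 0.5383 -0.2383  0.086 ] [-2.4 -0.  11.4] [0.25 0.51 0.04]
```

Call:
servo_tool([
  [[0,0,0.05,0,-1],[0,0,0.1,0,-1],[0,0,0.13,0,-1],[0,0,0.13,0,-1],[0,0,0.13,0,-1]],
])

```text
clock: 11.95
ee_pos: [0.5384, -0.2383, 0.0849]
orientation: [0.0, 0.618, 0.786, 0.0]
wrist_force: [-1.4, 1.9, 12.2]
opening: 0.0141
gripper_force: 84.4
```

```bash
python3 - <<'E'
from h import *
for i in range(6):
    o,p,r=pose();print(o["clock"],p.round(5),np.round(o["wrist_force"],1));optics.grab_frame("top")
E
```

```text
11.95 [ 0.53836 -0.23834  0.08493] [-1.4  1.9 12.2]
12.0 [ 0.53839 -0.23836  0.08497] [-2.3  0.7 13.1]
12.05 [ 0.53836 -0.2383   0.08493] [-1.8  0.8 13. ]
12.1 [ 0.53836 -0.23833  0.08495] [-1.6  1.3 13.3]
12.15 [ 0.53839 -0.23835  0.08498] [-1.1  0.8 13.2]
12.2 [ 0.53837 -0.23833  0.08496] [-1.8  1.6 13.3]
```

Call:
servo_tool([
  [[0,0,0.03,0,-1],[0,0,0.06,0,-1],[0,0,0.06,0,-1],[0,0,0.06,0,-1]],
])

```text
clock: 12.65
ee_pos: [0.5384, -0.2383, 0.0844]
orientation: [0.001, 0.618, 0.786, 0.0]
wrist_force: [-3.2, 1.3, 14.8]
opening: 0.0142
gripper_force: 84.6
```

```bash
python3 - <<'E'
from h import *
for i in range(4):
    o,p,r=pose();print(o["clock"],p.round(5),np.round(o["wrist_force"],1));optics.grab_frame("top")
E
```

```text
12.65 [ 0.53837 -0.23834  0.08442] [-3.2  1.3 14.8]
12.7 [ 0.53838 -0.23835  0.08443] [-3.2  0.4 14. ]
12.75 [ 0.53838 -0.23836  0.08444] [-2.6  1.1 13.4]
12.8 [ 0.53837 -0.23832  0.08441] [-2.6  0.7 14. ]
```

The spring load is about 15.4 N, which is close to 6 mm. I'll hold there, then lift straight out.

Call:
servo_tool([
  [[0,0,0,0,-1],[0,0,0,0,-1],[0,0,0,0,-1],[0,0,0,0,-1],[0,0,0,0,-1],[0,0,0,0,-1],[0,0,0,0,-1],[0,0,0,0,-1],[0,0,0,0,-1],[0,0,0,0,-1],[0,0,0,0,-1],[0,0,0,0,-1],[0,0,0,0,-1],[0,0,0,0,-1],[0,0,0,0,-1]],
])

```text
clock: 14.35
ee_pos: [0.5384, -0.2383, 0.0844]
orientation: [0.001, 0.618, 0.786, 0.0]
wrist_force: [-1.4, 1.8, 13.8]
opening: 0.0142
gripper_force: 84.6
```

Call:
servo_tool([
  [[0,0,-0.15,0,-1],[0,0,-0.3,0,-1],[0,0,-0.5,0,-1],[0,0,-0.7,0,-1],[0,0,-1,0,-1],[0,0,-1.4,0,-1],[0,0,-1.9,0,-1],[0,0,-2.5,0,-1],[0,0,-3.2,0,-1],[0,0,-4.2,0,-1],[0,0,-5.4,0,-1],[0,0,-6.8,0,-1],[0,0,-8.2,0,-1],[0,0,-9,0,-1],[0,0,-9.2,0,-1],[0,0,-9.2,0,-1]],
])

```text
clock: 15.95
ee_pos: [0.5382, -0.2381, 0.1758]
orientation: [0.0, 0.618, 0.786, 0.0]
wrist_force: [-0.4, 0.0, -1.2]
opening: 0.0141
gripper_force: 83.8
```

```bash
python3 - <<'E'
from h import *
o,p,r=pose();print(o["clock"],p,r.as_matrix().round(4).tolist());print(delta([.5454,.1732,p[2]]))
S=optics.grab_frame("scene")
E
```

```text
15.95 [ 0.53817816 -0.23807878  0.17576213] [[-0.2369, 0.9715, 0.0006], [0.9715, 0.2369, -0.0001], [-0.0002, 0.0005, -1.0]]
[ 3.97855965e+01  1.04465385e+01 -4.00384863e-03]
```

Call:
servo_tool([
  [[0.5,0.1,0,0,-1],[2,0.5,0,0,-1],[4.5,1.2,0,0,-1],[7.5,2,0,0,-1],[11,2.9,0,0,-1],[15,3.9,0,0,-1],[19,5,0,0,-1],[23,6,0,0,-1],[27,7.1,0,0,-1],[30.5,8,0,0,-1],[33.5,8.8,0,0,-1],[36,9.4,0,0,-1],[38,10,0,0,-1],[39.2,10.3,0.4,0,-1],[39.8,10.45,1.4,0,-1],[39.8,10.45,2.4,0,-1],[39.8,10.45,3.4,0,-1],[39.8,10.45,4,0,-1],[39.8,10.45,4,0,-1],[39.8,10.45,4,0,-1]],
])

```text
clock: 18.0
ee_pos: [0.5455, 0.1724, 0.1353]
orientation: [-0.0, 0.618, 0.786, -0.0]
wrist_force: [-0.2, -0.0, -1.1]
opening: 0.0139
gripper_force: 83.8
```

```bash
python3 - <<'E'
from h import *
o,p,r=pose();print(o["clock"],p,r.as_matrix().round(4).tolist(),delta([.5454,.1732,p[2]]))
T=optics.grab_frame("top");S=optics.grab_frame("scene");t=T["color"];s=S["color"]
tip=p+[-.0004,.0019,-.0595];print(proj(T,tip),proj(S,tip))
c=lambda im,x,y,w,h,k:cv2.resize(im[y:y+h,x:x+w],(w*k,h*k),interpolation=cv2.INTER_CUBIC)
o=np.hstack([c(s,300,60,40,55,10),c(t,145,245,40,55,10)])
o=cv2.convertScaleAbs(o,alpha=1.6,beta=0)
cv2.imwrite("pics/a5.png",o[:,:,::-1])
E
```

```text
18.0 [0.54552347 0.17244403 0.13526129] [[-0.2355, 0.9719, -0.0003], [0.9719, 0.2355, -0.0004], [-0.0003, -0.0004, -1.0]] [ 7.63785647e-02  5.80520721e-03 -2.36597949e-05]
[172.11840946 272.71878878] [318.13848904 100.10898488]
```

View pics/a5.png

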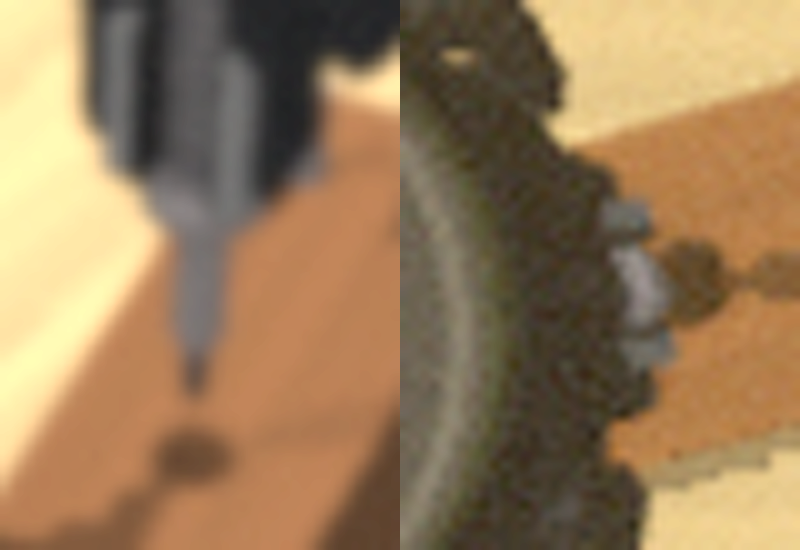

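In the scene crop the tip (195, 392) is straight above the hole (194, 455). In the top crop the collar's right edge is next to the hole, which is centred at (695, 283).

```bash
python3 - <<'E'
from h import *
T=optics.grab_frame("top");S=optics.grab_frame("scene")
print("T collar",onz(T,163.9,273.05,.1258),"hole",onz(T,174.05,272.85,.062))
print("S tip",onz(S,319.05,98.7,.0757),"hole",onz(S,318.95,105.05,.062))
E
```

```text
T collar [0.54602465 0.17547386 0.1258    ] hole [0.54448495 0.17427698 0.062     ]
S tip [0.54388301 0.17833089 0.0757    ] hole [0.5461464  0.17640395 0.062     ]
```

Call:
servo_tool([
  [[0,0,0.5,0,-1],[0,0,1,0,-1],[0,0,1.5,0,-1],[0,0,2,0,-1],[0,0,2.4,0,-1],[0,0,2.7,0,-1],[0,0,3,0,-1],[0,0,3.2,0,-1],[0,0,3.2,0,-1]],
])

```text
clock: 19.1
ee_pos: [0.5453, 0.1732, 0.1032]
orientation: [-0.0, 0.618, 0.786, -0.0]
wrist_force: [-0.8, 0.9, -0.4]
opening: 0.0139
gripper_force: 83.8
```

Call:
servo_tool([
  [[0,0,0.4,0,-1],[0,0,0.8,0,-1],[0,0,1.2,0,-1],[0,0,1.6,0,-1],[0,0,2,0,-1],[0,0,2.4,0,-1],[0,0,2.6,0,-1],[0,0,2.6,0,-1]],
])

```text
clock: 19.9
ee_pos: [0.5452, 0.1732, 0.077]
orientation: [-0.0, 0.618, 0.786, -0.0]
wrist_force: [0.2, 0.4, -1.8]
opening: 0.0142
gripper_force: 83.8
```

Call:
servo_tool([
  [[0,0,0.15,0,-1],[0,0,0.3,0,-1],[0,0,0.4,0,-1],[0,0,0.4,0,-1]],
])

```text
clock: 20.3
ee_pos: [0.5454, 0.1733, 0.0733]
orientation: [-0.0, 0.618, 0.786, -0.0]
wrist_force: [-0.6, -0.6, -1.0]
opening: 0.0138
gripper_force: 83.8
```

Call:
servo_tool([
  [[0,0,0.05,0,-1],[0,0,0.1,0,-1],[0,0,0.1,0,-1]],
])

```text
clock: 20.6
ee_pos: [0.5454, 0.1733, 0.0723]
orientation: [0.0, 0.618, 0.786, 0.0]
wrist_force: [-0.7, 0.3, -0.9]
opening: 0.0142
gripper_force: 83.8
```

Call:
servo_tool([
  [[0,0,0.05,0,-1],[0,0,0.1,0,-1],[0,0,0.1,0,-1]],
])

```text
clock: 20.9
ee_pos: [0.5455, 0.1733, 0.0717]
orientation: [0.0, 0.618, 0.786, 0.0]
wrist_force: [-1.6, -0.8, 2.8]
opening: 0.0139
gripper_force: 83.8
```

The collar is seated on the block. I'll release and lift clear.

Call:
servo_tool([
  [[0,0,0,0,-0.6],[0,0,0,0,-0.4],[0,0,0,0,0],[0,0,0,0,0.5],[0,0,0,0,1],[0,0,0,0,1],[0,0,0,0,1],[0,0,0,0,1],[0,0,-0.3,0,1],[0,0,-1,0,1],[0,0,-2.5,0,1],[0,0,-4.5,0,1],[0,0,-7,0,1],[0,0,-10,0,1],[0,0,-13,0,1],[0,0,-15,0,1],[0,0,-16,0,1],[0,0,-16,0,1]],
])

```text
clock: 22.7
ee_pos: [0.5459, 0.1735, 0.2328]
orientation: [0.001, 0.618, 0.786, 0.001]
wrist_force: [0.2, -0.1, -0.1]
opening: 0.0856
gripper_force: 0.0
```

```bash
python3 - <<'E'
from h import *
o,p,r=pose();print(o["clock"],p,o["opening"])
t=optics.grab_frame("top")["color"];s=optics.grab_frame("scene")["color"]
cv2.imwrite("pics/a6.png",np.hstack([cv2.resize(s[20:170,270:370],(400,600)),cv2.resize(t[200:350,120:220],(400,600))])[:,:,::-1])
E
```

```text
22.7 [0.54587988 0.17347451 0.23281458] 0.0856038474799715
```

View pics/a6.png

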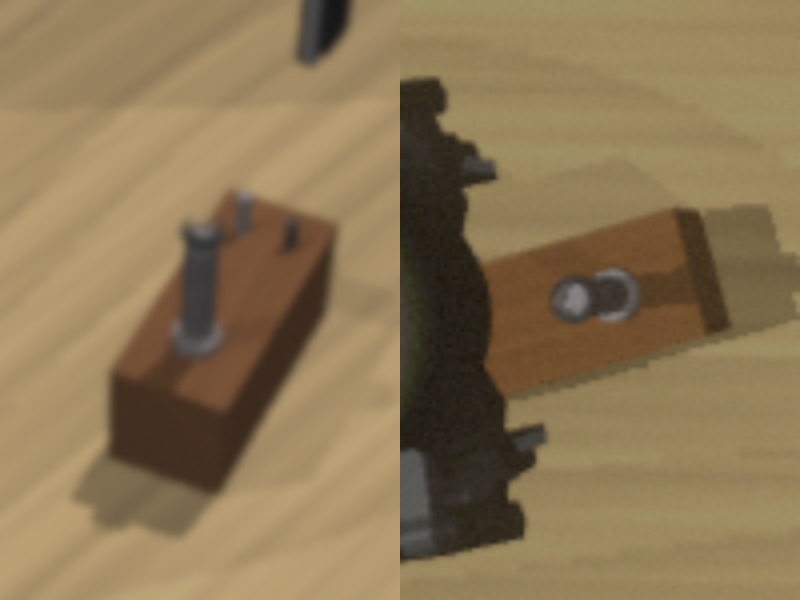

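The punch hangs upright in its hole as it did at the start: cap at crop (202, 235) and collar at (197, 337) in the scene view. The gripper is clear of it.

```bash
python3 -c "
from cell import env
print(env.job_done())"
```

```text
the job is handed in; nothing more can be done
None
```

The sign is dotted through the open bush: I pressed to about 15.4 N, close to 6 mm by the spring's figures, and held it about 2 s. The punch is hanging upright in its hole again, and I handed the job in at about 23 s; no verdict came back.

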